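# Clamp a detector module and draw its alignment dowel

### The arm

A 6-joint arm with a two-finger parallel gripper is mounted at the origin on the work surface. World frame = base frame: x ahead of the robot, y to its left, z up, the work surface at z = 0. Lengths are in mm, angles in rad, forces in N, time in s.
With the tool pointing down it reaches from about 400 to 825 mm from the base axis. Payload 7 kg.
Tool frame: the origin (TCP) lies at the very end of the fingers, on their centre line; the grasp point (between the pads) lies 19 mm behind it; x points along the fingers, z is the direction in which the jaws open and shut, and the axes are right-handed (so a half turn about x gives the same grasp; the last joint's range is limited). The gripper opens to 88 mm and grips with 3 to 60 N. Pads are 19 mm wide; open, the fingers measure 130 mm over their backs; the gripper's body (78 mm by 193 mm) begins 47 mm behind the grasp point.
Start: joints at [1.444, 0.359, 0.012, 0, -1.224, -0.288], TCP at [272.035, 617.731, 203.161] pointing down, gripper open.
Joint ranges: [-3.07, 3.07], [-1.43, 2.12], [-1.02, 1.25], [-3.03, 1.67], [-3.05, -0], [-3.03, 3.03]. Speed limits (rad/s): [2.39, 2.39, 3.01, 3.14, 3.14, 3.14].

### API

Orientations are given as a rotation vector (axis times angle).
In Python, from station import manip gives the robot as it stands.
- The arm moves only by the tool carry_out, never from a script. Its argument "plan" is one flat list of numbers, 7 for each row, row after row: the turn, a rotation vector about the world's x, y, z in rad, then the shift along the world's x, y, z in cm, then the gripper command: -1 is shut, 1 is fully open, values between are in proportion. In form: [wx, wy, wz, dx, dy, dz, grip, wx, wy, wz, dx, dy, dz, grip, ...]. A call has 1 to 5 rows; each row shifts and turns the commanded pose from where the row before left it; what a row does not reach is not made up. A row lasts 1/12 s, in which the tool goes at most 41.7 mm and 7.16 degrees, less where a joint would pass 70% of its speed; a pose out of reach is approached as far as the arm can. A call with a gripper value outside its range is refused whole. The fingers move at their own pace and stop on an object; the grip force is fixed at half the most. Time passes only in rows, so rows that do not move let the fingers close. It gives the time, the measured TCP pose, the force and the opening at its end, in the units of the state.
- manip.observe(): the state, without advancing time (a new reading comes with each control period).
- manip.camera(name): name is "side" or "top" or "wrist"; returns (picture, depth): 384x512x3 uint8, blue, green, red; 384x512 float32, mm along the optical axis (not along the pixel's ray), 0 where there is no reading.
- manip.get_calibration(name): a dict with "intrinsics" (3x3 intrinsics, pixels), "eye" and "rotation" of the camera in the world. Camera axes: x right, y up, looking along -z (the intrinsics and any distortion apply to the point x, -y, -z); pixel columns grow to the right and rows downward; lengths in mm; the calibration is good to about 2 mm. A picture is of the moment at which its call begins: read the wrist's pose just before it. get_calibration takes no time and is no camera call; for the wrist camera it gives the pose at the moment of the call.
- manip.finish_job(): hands the job in, once; it reports no verdict.
The state is a dict: "time": time; "joint_positions": joint angles; "qd": joint speeds; "joint_torque": joint torques, N m; "tool_pos": TCP position; "orientation": TCP orientation; "contact_force": force on the tool from outside, world axes, zero at the start; "moment": the same for the moment, N m; "finger_gap": opening from 0.0 (shut) to 1.0 (fully open).
Only numpy, scipy, OpenCV 4.12 (cv2) and the standard library are available. Lean on these libraries where they do the work, as an engineer would, in place of code of your own. Each camera call takes 0.05 s, during which the arm holds its last target. There are 200 camera calls.

### The job

Clamp the white detector module on the breadboard: turn its star knob backwards (anticlockwise) until the thread drops with a click, let it drop, then turn it forwards until the strap is fully down and the knob is tight. Only then twist the seized T-handled dowel back and forth in its bore while pulling to free it, draw it out and lay it down in the steel parts tray. Leave the objective canister, oil bottle, optical post and hex driver where they stand.

Things in the scene. Friction and masses are not known exactly. Their poses are not given: they have to be found in the camera images.
- module: White detector module, fixed; housing 130 (x) x 110 (y) mm, its top 87 mm above the origin, on a black base plate 12 mm thick. Origin: centre of its underside, on the aluminium breadboard (top at z = 0.012, 12 mm over the desk). z up. Housing walls at y = +-55 mm. In its axes the clamp's stud stands at (0, +115) and the dowel's bore at (0, -110) mm.
- stud_foot (a point): Foot of the clamp's stud, on the breadboard (the module's axes). The stud is 12 mm in diameter where it rises through the knob, top 72 mm up, with a retaining clip: the knob cannot come off. The clamp's bare steel strap is 28 mm wide (x), reaches along y from 53 mm towards the housing to 35 mm away from it, top 25.5 mm up (23 mm when pushed down).
- knob_grip (a point): Centre of the knob's black star, on its axis, at mid height: the place to grip. 6 lobes, 45 mm across opposite lobes, 41 mm across opposite gaps, 18 mm high; x axis along a lobe. Its steel hub, 25 mm in diameter, reaches 24 mm below this point. This point is 56 mm above the stud's foot less knob_drop. At the start the knob rests loose on the end of the thread.
- knob_turn (a joint): Turn of the knob, rad, growing backwards (anticlockwise from above). Right-hand thread, 6 mm a turn; the hand must follow its height. Starts at -2.0 to -0.8, rides up backwards; at 0 to 0.25 it clicks: drops 6 mm (a firm grip holds it up till let go). Then forwards it runs in, tight at -3.5 to -4.3. Forwards without the click it stays too high and binds at -4.8; turn back.
- knob_drop (a joint): How far the knob has come down, m: 0.0005 to 0.0025 on the end of the thread (at the start), about 0.0065 just after the click, 0.0090 when tight. It turns with about 0.05 N m, and rises or falls 0.95 mm per rad.
- strap (a joint): How far the clamp's strap has been pushed down by the knob, m: 0 = up (a light spring lifts it with about 3 N), 0.0025 = fully down on the base plate.
- pin: Seized dowel, bare steel, 70 g, upright in its bore. Origin: centre of its foot, at first 2 mm above the module's underside; z up, x along its T bar (at first along the module's x). Shank 8 mm thick; 16 mm collar at 22 to 26 mm sits on a black boss 40 x 40 x 24 mm. Seized over 6 mm of lift: some 50 N straight, about 10 N while twisted to and fro (0.2 N m); out of the bore after 22 mm.
- pin_bar (a point): Centre of the dowel's T bar, 50 mm above its foot: the place to grip. The bar is 10 mm in diameter and 50 mm long, along the dowel's x axis. The dowel is 55 mm high in all.
- tray: Bare steel open parts tray, 150 (x) x 120 (y) mm, 24 mm high, walls and floor 4 mm, fixed on the breadboard. Origin: centre of its underside. It lies on the clamp's side of the module or on the dowel's; a closed blue slide box 150 x 110 x 34 mm lies on the other side.
- canister: Bystander: objective canister, clear with black cap, 40 mm in diameter, 72 mm high. Origin: centre of its foot.
- oil_bottle: Bystander: small white oil bottle, 30 mm in diameter, 66 mm high. Origin: centre of its foot.
- post: Bystander: bare steel optical post, 13 mm in diameter, 78 mm high, on a round foot 32 mm across. Origin: centre of its foot.
- hex_driver: Bystander: hex driver lying flat, 165 mm long, red handle 17 mm thick. Origin: near its middle, on the breadboard; x along it towards the blade.
Not all that is in view belongs to the job. What is shaped like the pin but green is not meant.

How it is judged (in metres and radians):
On the way, in this order (a step that is already met when the one before it is completed fails the run):
1. the knob has been turned backwards until its thread drops (value of joint knob_drop above 0.0056 m and value of joint knob_turn above -0.8 rad), for 0.1 s.
2. the knob has been turned forwards until the strap is down (value of joint strap above 0.0022 m and value of joint knob_drop above 0.0088 m), for 0.8 s.
3. the dowel has been twisted by 9 degrees or more while still in its bore (lifted less than 8 mm) (angle between the x axis of pin and the x axis of module, either way round above 0.15 rad and z of pin in the frame of module below 0.01 m).
4. the dowel is out of its bore (z of pin in the frame of module above 0.026 m), for 0.1 s.
At the end, for the whole second after the job is handed in: The strap is at least 2.2 of its 2.5 mm down under the screwed-down knob (knob_drop 8.8 mm or more); the dowel lies at rest within the tray, foot and bar less than 40 mm above its underside; canister, bottle, post and driver are within 20 mm of their places, the first three upright (all of step 2 and x of pin in the frame of tray between -0.075 and 0.075 m and y of pin in the frame of tray between -0.06 and 0.06 m and x of pin_bar in the frame of tray between -0.075 and 0.075 m and y of pin_bar in the frame of tray between -0.06 and 0.06 m and z of each of pin_bar, pin in the frame of tray below 0.04 m and linear speed of pin below 0.02 m/s and not (distance of canister from where it was at the start of the episode above 0.02 m) and not (distance of oil_bottle from where it was at the start of the episode above 0.02 m) and not (distance of post from where it was at the start of the episode above 0.02 m) and not (distance of hex_driver from where it was at the start of the episode above 0.02 m) and angle between each of canister, oil_bottle, post's own z axis and vertical below 0.3 rad); the robot touches nothing.
It fails at once if the canister is pushed by more than 20 mm or tipped (distance of canister from where it was at the start of the episode above 0.02 m or angle between canister's own z axis and vertical above 0.3 rad).
It fails at once if the oil bottle is pushed by more than 20 mm or tipped (distance of oil_bottle from where it was at the start of the episode above 0.02 m or angle between oil_bottle's own z axis and vertical above 0.3 rad).
It fails at once if the post is pushed by more than 20 mm or tipped (distance of post from where it was at the start of the episode above 0.02 m or angle between post's own z axis and vertical above 0.3 rad).
It fails at once if the hex driver is pushed by more than 20 mm (distance of hex_driver from where it was at the start of the episode above 0.02 m).
It also fails if it takes over 72 s, if anything falls off the work surface, if the arm or the gripper's body presses on something with over 40 N, if the wrist force passes 120 N, or if a joint passes its speed limit or range.

## Working session

There is one attempt and no reset: what is moved stays moved. The work goes in short steps, Python scripts to look and compute and a tool call to move; the robot and the scene stay as the last step left them, time stands still between calls to the robot, and variables do not carry over. Pictures are saved under pics/ and viewed, on a budget of 10 in all, crops included, one or two more only if the job needs it, and the job is handed in when it is done.

Besides the shell and the picture viewer there is one more tool, called in YAML: its name, and indented under it one key for each argument. carry_out: Moves the arm, as the interface text tells. Its arguments: {"type":"object","properties":{"plan":{"type":"array","items":{"type":"number"}}},"required":["plan"]}

```bash
ls; mkdir -p pics
cat > h.py <<'E'
import numpy as np, cv2
from station import manip
def shot(n,name):
    c=manip.get_calibration(n); im,d=manip.camera(n)
    np.savez('pics/'+name+'.npz',im=im,d=d,K=c['intrinsics'],e=c['eye'],R=c['rotation'])
    cv2.imwrite('pics/'+name+'.png',im); return im,d,c
def load(name):
    z=np.load('pics/'+name+'.npz'); return z['im'],z['d'],dict(intrinsics=z['K'],eye=z['e'],rotation=z['R'])
def ray(c,u,v):
    K=np.array(c['intrinsics']);R=np.array(c['rotation'])
    return R@np.array([(u-K[0,2])/K[0,0],-(v-K[1,2])/K[1,1],-1.])
def plane(c,u,v,z):
    r=ray(c,u,v);e=np.array(c['eye']).ravel(); return e+r*(z-e[2])/r[2]
def cloud(d,c):
    K=np.array(c['intrinsics']);R=np.array(c['rotation']);v,u=np.mgrid[:d.shape[0],:d.shape[1]]
    p=np.stack([(u-K[0,2])/K[0,0]*d,-(v-K[1,2])/K[1,1]*d,-d],-1)
    return p@R.T+np.array(c['eye']).ravel()
E
python3 - <<'E'
from h import *
print(manip.observe())
for n in('top','side'):
    im,d,c=shot(n,n+'0'); print(n,c)
a,b=cv2.imread('pics/top0.png'),cv2.imread('pics/side0.png')
cv2.imwrite('pics/t0.png',cv2.resize(a,(800,600)));cv2.imwrite('pics/s0.png',cv2.resize(b,(800,600)))
E
```

```text
pics
{'time': 0.0, 'joint_positions': array([ 1.44410262e+00,  3.59382920e-01,  1.10727436e-02, -3.60256473e-04,
       -1.22409509e+00, -2.88092249e-01]), 'qd': array([-6.12467644e-04,  1.37388846e-03,  3.04139543e-05,  9.81036302e-04,
       -1.51993867e-03, -9.57141387e-04]), 'joint_torque': array([ 4.60474203e-04, -5.82712519e+01,  2.93043101e+01,  6.99726105e+00,
        6.83893843e-03, -1.48835288e-04]), 'tool_pos': array([271.83812657, 617.27169016, 202.22950265]), 'orientation': array([ 1.50648351,  0.98243688, -1.50882407]), 'contact_force': array([-0.56302105,  0.09696844, -0.03266376]), 'moment': array([0.02355495, 0.03152904, 0.03306232]), 'finger_gap': 1.002871717885134}
top {'intrinsics': array([[413.08032301,   0.        , 259.36148816],
       [  0.        , 413.08032301, 191.4726589 ],
       [  0.        ,   0.        ,   1.        ]]), 'eye': array([ 384.96358373,  -29.40416884, 1315.75028804]), 'rotation': array([ 0.06387465, -0.06033202, -1.57532623])}
side {'intrinsics': array([[407.80570486,   0.        , 255.66801262],
       [  0.        , 407.80570486, 191.23692268],
       [  0.        ,   0.        ,   1.        ]]), 'eye': array([ 163.81020245, -879.43553715,  670.72174268]), 'rotation': array([ 0.98504063, -0.17921468, -0.28282297])}
```

View pics/t0.png

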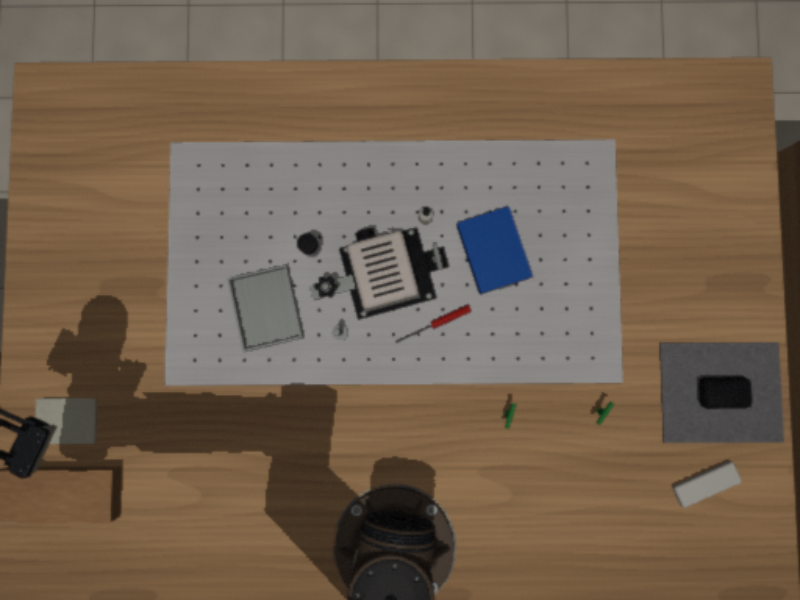

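View pics/s0.png

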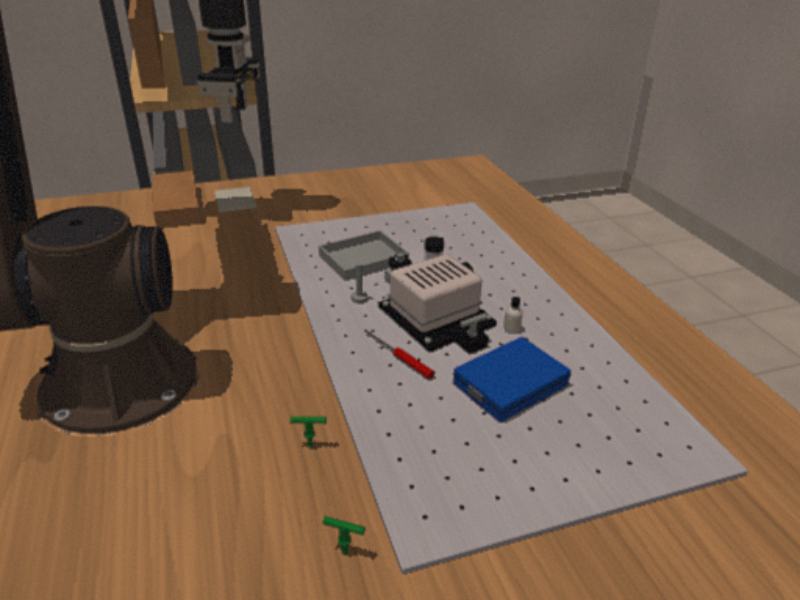

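Top view (800x600 picture): tray (267,307), star knob (326,285), module (385,272), steel dowel on its boss (438,258), blue box (495,250), canister (310,242), bottle (426,214), post (341,328), driver (432,325). The green T pins at (510,415) and (604,410) are the decoys. The dowel meant is the bare steel one at (438,258), because it stands on the black boss on the module's -y side.

```bash
python3 - <<'E'
s=open('h.py').read()
s=s.replace("R=np.array(c['rotation'])","R=cv2.Rodrigues(np.array(c['rotation'],float))[0]")
s+='''
def rect(mask):
    cs,_=cv2.findContours(mask.astype(np.uint8),cv2.RETR_EXTERNAL,cv2.CHAIN_APPROX_SIMPLE)
    return sorted(cs,key=cv2.contourArea)[::-1]
'''
open('h.py','w').write(s)
E
python3 - <<'E'
from h import *
im,d,c=load('top0'); P=cloud(d,c)
f=.64
for n,(u,v),z in [('knob',(326,285),68),('module',(385,272),99),('bar',(438,258),64),('canister',(310,242),84),('bottle',(426,214),78),('post',(341,323),90),('tray',(267,307),36),('green',(510,415),20)]:
    print(n,plane(c,u*f,v*f,z).round(0),P[int(v*f),int(u*f)].round(0))
roi=np.zeros(d.shape,bool);roi[130:215,205:300]=1
top=roi&(abs(P[...,2]-99)<6)
pts=P[top][:,:2].astype(np.float32);r=cv2.minAreaRect(pts);print('housing',r,len(pts))
h=roi&(P[...,2]>52)&(P[...,2]<80)
n,l,st,ce=cv2.connectedComponentsWithStats(h.astype(np.uint8))
for i in range(1,n):
    if st[i,4]>3: print(st[i],P[l==i].mean(0).round(0),P[l==i].max(0).round(0))
t=np.zeros(d.shape,bool);t[160:235,140:200]=1
t&=(P[...,2]>26)&(P[...,2]<45);q=P[t][:,:2].astype(np.float32);print('tray',cv2.minAreaRect(q),len(q))
E
```

```text
knob [512. 127.  68.] [512. 127.  82.]
module [533.  11.  99.] [533.  12. 102.]
bar [564. -91.  64.] [564. -90.  70.]
canister [594. 156.  84.] [597. 158.  83.]
bottle [649. -68.  78.] [653. -66.  74.]
post [437.  95.  90.] [443. 104.  13.]
tray [472. 248.  36.] [475. 255.  17.]
green [ 256. -233.   20.] [ 261. -227.   54.]
housing ((516.5938720703125, 45.04833984375), (158.60549926757812, 175.0799102783203), 15.485686302185059) 1525
[268 132   9  10  53] [654. -67.  63.] [670. -54.  80.]
[239 147   1   5   5] [613.  34.  77.] [619.  34.  80.]
[247 147   4   2   7] [617.   5.  76.] [619.  10.  79.]
[228 152   2   3   4] [601.  66.  77.] [604.  68.  80.]
[277 156   7  17  54] [568. -89.  68.] [592. -81.  73.]
[205 177  11  14 103] [509. 123.  74.] [528. 137.  80.]
[249 192  10   4  11] [479.  -8.  65.] [483.   5.  77.]
[238 196   6   2   6] [469.  30.  66.] [471.  38.  78.]
[216 212   3   3   4] [419. 101.  62.] [423. 105.  74.]
tray ((481.9751281738281, 228.52598571777344), (158.67532348632812, 175.44456481933594), 13.27326488494873) 312
```

carry_out:
  plan: [0,0,0,1.7,-3.5,0,1,0,0,0,1.7,-3.5,0,1,0,0,0,1.7,-3.5,0,1,0,0,0,1.7,-3.5,0,1,0,0,0,1.7,-3.5,0,1]

```text
time: 0.52
tool_pos: [357.3, 440.8, 202.7]
orientation: [1.507, 0.983, -1.508]
contact_force: [0.6, 0.5, -0.1]
finger_gap: 0.998
```

carry_out:
  plan: [0,0,0,1.7,-3.5,0,1,0,0,0,1.7,-3.5,0,1,0,0,0,1.7,-3.5,0,1,0,0,0,1.7,-3.5,0,1,0,0,0,1.7,-3.5,0,1]

```text
time: 0.93
tool_pos: [442.2, 265.8, 203.1]
orientation: [1.507, 0.984, -1.508]
contact_force: [1.1, -0.6, 0.2]
finger_gap: 0.998
```

carry_out:
  plan: [0,0,0,1.7,-3.5,0,1,0,0,0,1.7,-3.5,0,1,0,0,0,1.7,-3.5,0,1,0,0,0,1.7,-3.5,0,1,0,0,0,0,0,0,1]

```text
time: 1.35
tool_pos: [511.3, 122.7, 202.8]
orientation: [1.51, 0.98, -1.512]
contact_force: [0.5, 0.7, -0.2]
finger_gap: 1.0
```

```bash
cat >> h.py <<'E'
def st():
    o=manip.observe();R=cv2.Rodrigues(o['orientation'])[0]
    print('t',round(o['time'],2),'p',o['tool_pos'].round(1),'jaw yaw',round(float(np.arctan2(R[1,2],R[0,2])),3),'down',R[:,0].round(3),'q',o['joint_positions'].round(2),'F',o['contact_force'].round(1),'M',o['moment'].round(2),'gap',round(o['finger_gap']*88,1))
    return o,R
E
python3 - <<'E'
from h import *
st(); im,d,c=shot('wrist','w1'); print(c)
cv2.imwrite('pics/w1b.png',cv2.resize(im,(800,600)))
E
```

```text
t 1.35 p [511.3 122.7 202.8] jaw yaw -1.99 down [-0.001 -0.001 -1.   ] q [ 0.61  0.11 -0.31  0.   -1.14  0.54] F [ 0.5  0.7 -0.2] M [0.16 0.01 0.01] gap 88.0
{'intrinsics': array([[290.62153825,   0.        , 252.36572608],
       [  0.        , 290.62153825, 189.82522866],
       [  0.        ,   0.        ,   1.        ]]), 'eye': array([587.86309203,  87.85438637, 384.17301361]), 'rotation': array([-0.20259269,  0.30669957, -1.9731311 ])}
```

View pics/w1b.png

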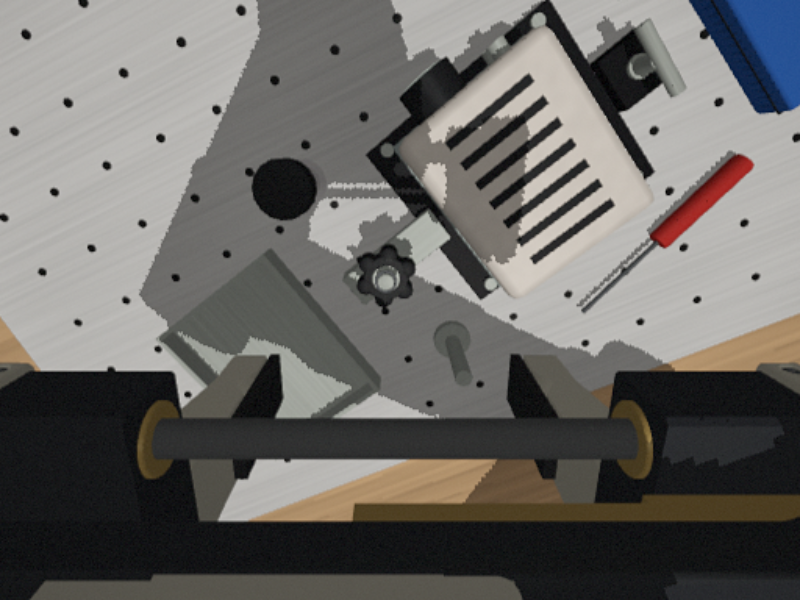

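Run:
```python
from h import *
im,d,c=load('w1'); P=cloud(d,c)
g=im.max(2)
m=np.zeros(g.shape,bool);m[150:200,222:272]=1
m&=(g<60)&(P[...,2]>60)
cs=rect(m)[0]; print(cv2.contourArea(cs))
h=cv2.convexHull(cs)[:,0].astype(float)
W=np.array([plane(c,u,v,76) for u,v in h])
(cc,r)=cv2.minEnclosingCircle(W[:,:2].astype(np.float32));print('knob',cc,r)
W=np.array([plane(c,u,v,76) for u,v in cs[:,0]])[:,:2]-cc
th=np.arctan2(W[:,1],W[:,0]);rr=np.hypot(*W.T)
ph=np.angle(np.sum((rr-rr.mean())*np.exp(6j*th)))/6;print('lobe angle mod60 deg',np.degrees(ph))
k=m.copy();print('depth z knob',np.percentile(P[...,2][m],[10,50,90]))
# hub centre: bright inside
b=np.zeros(g.shape,bool);b[150:200,222:272]=1
# bar
q=np.zeros(g.shape,bool);q[8:65,395:442]=1
q&=(P[...,2]>58)&(P[...,2]<80);pp=P[q];print('bar',q.sum(),np.percentile(pp[:,2],[10,50,90]))
v,u=np.nonzero(q);rc=cv2.minAreaRect(np.stack([u,v],1).astype(np.float32));print(rc)
bx=cv2.boxPoints(rc);B=np.array([plane(c,a,b,64)[:2] for a,b in bx]);print(B.round(1),B.mean(0))
e=[(B[0]+B[1])/2,(B[1]+B[2])/2,(B[2]+B[3])/2,(B[3]+B[0])/2];print(np.linalg.norm(e[0]-e[2]),np.degrees(np.arctan2(*(e[0]-e[2])[::-1])),np.linalg.norm(e[1]-e[3]),np.degrees(np.arctan2(*(e[1]-e[3])[::-1])))
v=B.mean(0)-np.array(cc);print('vec',v,np.linalg.norm(v),'module yaw deg',np.degrees(np.arctan2(v[0],-v[1])))
for n,(u,v) in dict(trayA=(162,338),trayB=(268,250),trayC=(380,385)).items(): print(n,plane(c,u*.64,v*.64,36).round(1))
print('canister cap',plane(c,284*.64,188*.64,84).round(1),'post top',plane(c,463*.64,376*.64,90).round(1))
```

```text
949.5
knob (514.3159790039062, 126.5372543334961) 22.584245681762695
lobe angle mod60 deg 28.91240421080312
depth z knob [71.58999762 74.04092485 74.99745294]
bar 670 [63.89421217 67.57572364 69.23560847]
((420.7161865234375, 37.458194732666016), (51.42041015625, 16.198060989379883), 62.35402297973633)
[[ 594.5  -75.3]
 [ 595.1  -89.7]
 [ 545.6 -101.6]
 [ 544.6  -86.6]] [569.90831085 -88.29654151]
51.04051406404942 13.175488263453344 14.69224145962557 -86.87658452518617
vec [  55.59233184 -214.83379584] 221.91004302636455 module yaw deg 14.508132643693239
trayA [531.4 322.8  36. ]
trayB [560.6 206.8  36. ]
trayC [417.9 176.3  36. ]
canister cap [595.9 161.3  84. ] post top [426.3 105.   90. ]
```

carry_out:
  plan: [0,0,-0.12,0.3,0.38,-1,0.4,0,0,0,0,0,-4,0.4,0,0,0,0,0,-4,0.4,0,0,0,0,0,-2,0.4,0,0,0,0,0,0,0.4]

```text
time: 1.82
tool_pos: [509.4, 130.4, 88.4]
orientation: [1.584, 0.907, -1.599]
contact_force: [-0.7, -0.1, 1.5]
finger_gap: 0.715
```

Run:
```python
from h import *
st(); im,d,c=shot('wrist','w2')
cv2.imwrite('pics/w2b.png',cv2.resize(im,(800,600)))
for u,v in [(386,276)]: pass
```

```text
t 1.82 p [509.4 130.4  88.4] jaw yaw -2.106 down [-0.008 -0.004 -1.   ] q [ 0.62  0.23 -0.46 -0.   -0.89  0.41] F [-0.7 -0.1  1.5] M [-0.08  0.11 -0.04] gap 62.9
```

View pics/w2b.png

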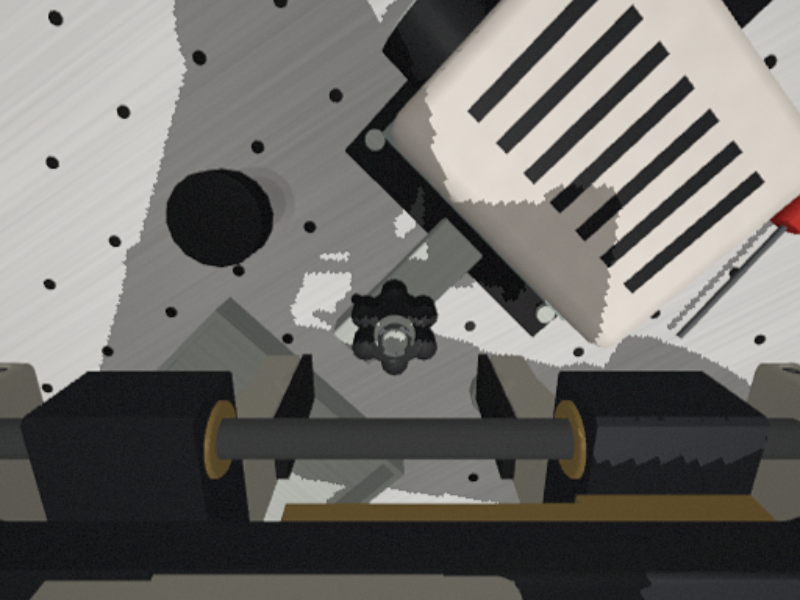

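```bash
cat >> h.py <<'E'
def knob(name,z=76):
    im,d,c=load(name); P=cloud(d,c); g=im.max(2)
    e=np.hypot(P[...,0]-514,P[...,1]-127)<32
    m=e&(g<75)&(P[...,2]>60)
    cs=rect(m)[0]
    W=np.array([plane(c,u,v,z) for u,v in cs[:,0]])[:,:2]
    cc,r=cv2.minEnclosingCircle(W.astype(np.float32)); W=W-cc
    th=np.arctan2(W[:,1],W[:,0]);rr=np.hypot(*W.T)
    print('knob',cc,r,'lobe deg',np.degrees(np.angle(np.sum((rr-rr.mean())*np.exp(6j*th)))/6),'z',np.percentile(P[...,2][m],[50,90]))
E
python3 - <<'E'
from h import *
knob('w2'); st()
E
```

```text
knob (375.228759765625, 198.29037475585938) 100.47332763671875 lobe deg -18.33966542583398 z [211.78861573 219.10083515]
t 1.87 p [511.3 131.2  91.2] jaw yaw -2.105 down [-0.004 -0.003 -1.   ] q [ 0.62  0.23 -0.46 -0.   -0.89  0.41] F [-0.1  0.4  0.4] M [ 0.04 -0.07  0.05] gap 62.4
```

```bash
sed -i 's/&(P\[...,2\]>60)$/\&(P[...,2]>60)\&(P[...,2]<90)/' h.py
python3 - <<'E'
from h import *
knob('w2');knob('w1'); shot('wrist','w3');st(); knob('w3')
E
```

```text
knob (515.197998046875, 125.99504852294922) 23.464981079101562 lobe deg 28.52173655835281 z [74.03974133 75.12105913]
knob (514.430419921875, 126.527587890625) 22.680465698242188 lobe deg 28.385920953325694 z [74.03913006 74.98462077]
t 1.92 p [512.9 132.   93.3] jaw yaw -2.104 down [-0.001 -0.001 -1.   ] q [ 0.62  0.22 -0.46  0.   -0.89  0.41] F [-0.  -0.5  0.8] M [ 0.1  -0.07  0.04] gap 61.9
knob (514.8973388671875, 125.94458770751953) 23.422012329101562 lobe deg 29.25274032356691 z [74.03211451 75.08216198]
```

carry_out:
  plan: [0,0,0,0.15,-0.57,0,0.4,0,0,0,0,0,-2.3,0.4,0,0,0,0,0,-2.3,0.4,0,0,0,0,0,0,0.4,0,0,0,0,0,0,0.4]

```text
time: 2.33
tool_pos: [514.9, 125.8, 48.2]
orientation: [1.591, 0.907, -1.591]
contact_force: [1.0, 0.7, 1.5]
finger_gap: 0.699
```

carry_out:
  plan: [0,0,0,0,0,0,-1,0,0,0,0,0,0,-1,0,0,0,0,0,0,-1,0,0,0,0,0,0,-1,0,0,0,0,0,0,-1]

```text
time: 2.75
tool_pos: [515.8, 126.7, 48.3]
orientation: [1.594, 0.907, -1.588]
contact_force: [2.0, 2.5, 3.2]
finger_gap: 0.432
```

Run:
```python
from h import *
st()
```

```text
t 2.75 p [515.8 126.7  48.3] jaw yaw -2.105 down [ 0.003  0.002 -1.   ] q [ 0.61  0.28 -0.51  0.   -0.78  0.43] F [2.  2.5 3.2] M [ 0.81 -0.41 -0.04] gap 38.0
```

carry_out:
  plan: [0,0,0.12,0,0,0.011,-1,0,0,0.12,0,0,0.011,-1,0,0,0.12,0,0,0.011,-1,0,0,0.12,0,0,0.011,-1,0,0,0.12,0,0,0.011,-1]

```text
time: 3.17
tool_pos: [516.7, 129.1, 48.9]
orientation: [1.162, 1.242, -1.151]
contact_force: [-2.1, 14.4, 1.6]
finger_gap: 0.431
```

Run:
```python
from h import *
st()
```

```text
t 3.17 p [516.7 129.1  48.9] jaw yaw -1.499 down [ 0.005  0.005 -1.   ] q [ 0.61  0.28 -0.5  -0.   -0.78  1.03] F [-2.1 14.4  1.6] M [ 5.43  0.61 -0.02] gap 37.9
```

carry_out:
  plan: [0,0,0.12,0,0,0.011,-1,0,0,0.12,0,0,0.011,-1,0,0,0,0,0,0,-1]

```text
time: 3.42
tool_pos: [516.5, 130.2, 49.1]
orientation: [0.982, 1.341, -0.969]
contact_force: [-3.5, 18.1, 0.6]
finger_gap: 0.429
```

Run:
```python
from h import *
st(); shot('wrist','w4');knob('w4');cv2.imwrite('pics/w4b.png',cv2.resize(cv2.imread('pics/w4.png'),(800,600)))
```

```text
t 3.42 p [516.5 130.2  49.1] jaw yaw -1.257 down [ 0.005  0.006 -1.   ] q [ 0.61  0.28 -0.5  -0.   -0.78  1.27] F [-3.5 18.1  0.6] M [ 6.43  1.21 -0.03] gap 37.7
knob (515.841064453125, 128.3095703125) 24.80678367614746 lobe deg 16.64567011373404 z [74.89822846 81.74487981]
```

View pics/w4b.png

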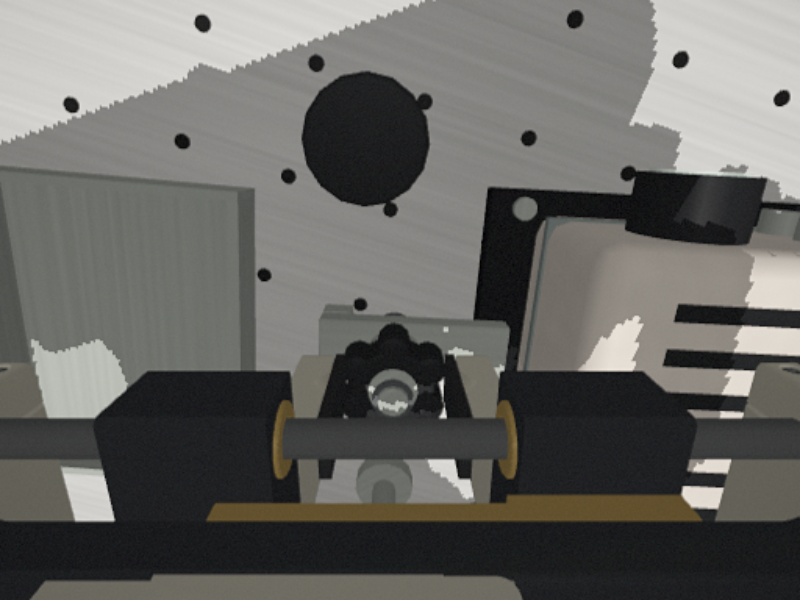

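carry_out:
  plan: [0,0,0,0,0,0,0.3,0,0,0,0,0,0,0.3,0,0,0,-0.2,0.28,0,0.3,0,0,0,0,0,0,0.3,0,0,0,0,0,0,0.3]

```text
time: 3.88
tool_pos: [512.0, 128.3, 47.8]
orientation: [0.981, 1.339, -0.982]
contact_force: [0.2, 0.4, 0.4]
finger_gap: 0.641
```

Run:
```python
from h import *
shot('wrist','w5');st();knob('w5')
```

```text
t 3.93 p [512.1 128.3  47.8] jaw yaw -1.266 down [-0.001 -0.001 -1.   ] q [ 0.62  0.28 -0.51  0.   -0.79  1.26] F [-0.4  0.4 -0.1] M [-0.09 -0.01 -0.02] gap 57.0
knob (516.6590576171875, 129.4641571044922) 23.28089141845703 lobe deg 17.068281314995872 z [74.957423   81.70629054]
```

carry_out:
  plan: [0,0,0,0,0.09,0.05,0.3,0,0,0,0,0,0,-1,0,0,0,0,0,0,-1,0,0,0,0,0,0,-1,0,0,0,0,0,0,-1]

```text
time: 4.35
tool_pos: [512.5, 129.6, 48.4]
orientation: [0.982, 1.338, -0.982]
contact_force: [-0.8, 0.4, 0.4]
finger_gap: 0.442
```

Run:
```python
from h import *
st()
```

```text
t 4.35 p [512.5 129.6  48.4] jaw yaw -1.266 down [-0.  0. -1.] q [ 0.62  0.28 -0.51 -0.   -0.79  1.26] F [-0.8  0.4  0.4] M [ 0.08  0.03 -0.01] gap 38.9
```

carry_out:
  plan: [0,0,0.12,0,0,0.011,-1,0,0,0.12,0,0,0.011,-1,0,0,0.12,0,0,0.011,-1,0,0,0.12,0,0,0.011,-1,0,0,0,0,0,0,-1]

```text
time: 4.77
tool_pos: [512.4, 129.9, 48.8]
orientation: [0.61, 1.484, -0.61]
contact_force: [-2.8, 3.6, -0.3]
finger_gap: 0.442
```

Run:
```python
from h import *
st()
```

```text
t 4.77 p [512.4 129.9  48.8] jaw yaw -0.78 down [-0.  0. -1.] q [ 0.62  0.28 -0.51 -0.   -0.79  1.74] F [-2.8  3.6 -0.3] M [ 1.02  0.66 -0.02] gap 38.9
```

carry_out:
  plan: [0,0,0.12,0,0,0.011,-1,0,0,0.12,0,0,0.011,-1,0,0,0.12,0,0,0.011,-1,0,0,0.12,0,0,0.011,-1,0,0,0,0,0,0,-1]

```text
time: 5.18
tool_pos: [512.0, 130.0, 49.1]
orientation: [0.238, 1.558, -0.237]
contact_force: [-2.9, 3.9, -0.4]
finger_gap: 0.439
```

Run:
```python
from h import *
st()
```

```text
t 5.18 p [512.  130.   49.1] jaw yaw -0.303 down [-0.001  0.001 -1.   ] q [ 0.62  0.28 -0.51 -0.   -0.79  2.22] F [-2.9  3.9 -0.4] M [ 1.59  1.12 -0.01] gap 38.6
```

carry_out:
  plan: [0,0,0.12,0,0,0.011,-1,0,0,0.12,0,0,0.011,-1,0,0,0.1,0,0,0.011,-1,0,0,0,0,0,0,-1,0,0,0,0,0,0,-1]

```text
time: 5.6
tool_pos: [511.8, 130.0, 49.2]
orientation: [-0.023, 1.572, 0.024]
contact_force: [-3.8, 4.5, -2.1]
finger_gap: 0.444
```

Run:
```python
from h import *
st()
```

```text
t 5.6 p [511.8 130.   49.2] jaw yaw 0.03 down [-0.001  0.001 -1.   ] q [ 0.62  0.28 -0.51 -0.   -0.79  2.55] F [-3.8  4.5 -2.1] M [ 1.85  1.19 -0.  ] gap 39.1
```

carry_out:
  plan: [0,0,0,0,0,0,0.2,0,0,0,0,0,0,0.2,0,0,0,0,0,0,0.2,0,0,0,0,0,0,0.2,0,0,0,0,0,0,0.2]

```text
time: 6.02
tool_pos: [512.7, 129.4, 49.7]
orientation: [-0.026, 1.57, 0.026]
contact_force: [0.3, -0.2, -0.1]
finger_gap: 0.597
```

Run:
```python
from h import *
st(); shot('wrist','w6');knob('w6');knob('w6',70)
```

```text
t 6.02 p [512.7 129.4  49.7] jaw yaw 0.033 down [ 0. -0. -1.] q [ 0.62  0.28 -0.51  0.   -0.79  2.56] F [ 0.3 -0.2 -0.1] M [-0.09 -0.14 -0.01] gap 52.5
knob (511.7939453125, 133.69627380371094) 22.14781951904297 lobe deg -28.29253362980979 z [70.39647057 82.06270904]
knob (511.8452453613281, 130.703857421875) 23.00448226928711 lobe deg -28.292466809699764 z [70.39647057 82.06270904]
```

carry_out:
  plan: [0,0,0,-0.08,0,-0.7,0.2,0,0,0,0,0,0,0.2,0,0,0,0,0,0,-1,0,0,0,0,0,0,-1,0,0,0,0,0,0,-1]

```text
time: 6.48
tool_pos: [511.7, 129.5, 42.6]
orientation: [-0.027, 1.571, 0.027]
contact_force: [0.3, 0.1, -0.2]
finger_gap: 0.446
```

carry_out:
  plan: [0,0,-0.12,0,0,-0.011,-1,0,0,-0.12,0,0,-0.011,-1,0,0,-0.12,0,0,-0.011,-1,0,0,-0.12,0,0,-0.011,-1,0,0,-0.12,0,0,-0.011,-1]

```text
time: 6.9
tool_pos: [511.8, 129.5, 42.2]
orientation: [0.448, 1.524, -0.448]
contact_force: [0.0, -1.0, 0.3]
finger_gap: 0.449
```

Run:
```python
from h import *
st()
```

```text
t 6.9 p [511.8 129.5  42.2] jaw yaw -0.571 down [ 0. -0. -1.] q [ 0.62  0.28 -0.52  0.   -0.77  1.95] F [ 0.  -1.   0.3] M [-0.33  0.06  0.03] gap 39.5
```

carry_out:
  plan: [0,0,-0.12,0,0,-0.011,-1,0,0,-0.12,0,0,-0.011,-1,0,0,-0.12,0,0,-0.011,-1,0,0,-0.12,0,0,-0.011,-1,0,0,-0.12,0,0,-0.011,-1]

```text
time: 7.32
tool_pos: [511.8, 129.4, 41.8]
orientation: [0.91, 1.372, -0.91]
contact_force: [0.8, -0.9, 1.8]
finger_gap: 0.446
```

carry_out:
  plan: [0,0,-0.12,0,0,-0.011,-1,0,0,-0.12,0,0,-0.011,-1,0,0,-0.12,0,0,-0.011,-1,0,0,-0.12,0,0,-0.011,-1,0,0,-0.12,0,0,-0.011,-1]

```text
time: 7.73
tool_pos: [511.8, 129.3, 41.3]
orientation: [1.355, 1.107, -1.355]
contact_force: [0.3, -0.7, 2.5]
finger_gap: 0.444
```

Run:
```python
from h import *
st(); shot('wrist','w7');knob('w7',70)
```

```text
t 7.73 p [511.8 129.3  41.3] jaw yaw -1.771 down [ 0. -0. -1.] q [ 0.62  0.29 -0.52  0.   -0.77  0.75] F [ 0.3 -0.7  2.5] M [-0.61 -0.06 -0.03] gap 39.1
knob (512.3551635742188, 128.1090087890625) 26.392127990722656 lobe deg -16.99181370665166 z [69.05006492 81.72586974]
```

carry_out:
  plan: [0,0,-0.12,0,0,-0.011,-1,0,0,-0.12,0,0,-0.011,-1,0,0,-0.12,0,0,-0.011,-1,0,0,-0.12,0,0,-0.011,-1,0,0,-0.12,0,0,-0.011,-1]

```text
time: 8.2
tool_pos: [511.8, 129.2, 40.6]
orientation: [1.768, 0.719, -1.768]
contact_force: [-0.8, -2.7, 1.4]
finger_gap: 0.446
```

carry_out:
  plan: [0,0,-0.12,0,0,-0.011,-1,0,0,-0.12,0,0,-0.011,-1,0,0,-0.12,0,0,-0.011,-1,0,0,-0.12,0,0,-0.011,-1,0,0,-0.12,0,0,-0.011,-1]

```text
time: 8.62
tool_pos: [511.7, 129.2, 40.1]
orientation: [2.13, 0.185, -2.131]
contact_force: [0.4, -1.0, 1.9]
finger_gap: 0.446
```

Run:
```python
from h import *
st()
```

```text
t 8.62 p [511.7 129.2  40.1] jaw yaw -2.968 down [-0. -0. -1.] q [ 0.62  0.29 -0.52  0.   -0.77 -0.45] F [ 0.4 -1.   1.9] M [-0.66  0.07 -0.03] gap 39.2
```

carry_out:
  plan: [0,0,-0.12,0,0,-0.011,-1,0,0,-0.12,0,0,-0.011,-1,0,0,-0.12,0,0,-0.011,-1,0,0,-0.12,0,0,-0.011,-1,0,0,0,0,0,0,-1]

```text
time: 9.03
tool_pos: [511.6, 129.2, 39.6]
orientation: [-2.056, 0.319, 2.056]
contact_force: [-0.3, -1.9, 2.1]
finger_gap: 0.447
```

Run:
```python
from h import *
st()
```

```text
t 9.03 p [511.6 129.2  39.6] jaw yaw 2.835 down [-0. -0. -1.] q [ 0.62  0.29 -0.52  0.   -0.76 -0.93] F [-0.3 -1.9  2.1] M [-0.73  0.2  -0.02] gap 39.3
```

carry_out:
  plan: [0,0,-0.12,0,0,-0.01,-1,0,0,-0.12,0,0,-0.01,-1,0,0,-0.12,0,0,-0.01,-1,0,0,0,0,0,0,-1]

```text
time: 9.37
tool_pos: [511.6, 129.3, 39.5]
orientation: [-1.838, 0.635, 1.838]
contact_force: [-1.7, -1.6, 5.0]
finger_gap: 0.443
```

Run:
```python
from h import *
st()
```

```text
t 9.37 p [511.6 129.3  39.5] jaw yaw 2.477 down [-0. -0. -1.] q [ 0.62  0.29 -0.52  0.   -0.76 -1.28] F [-1.7 -1.6  5. ] M [-0.59  0.62 -0.06] gap 39.0
```

carry_out:
  plan: [0,0,-0.12,0,0,-0.01,-1,0,0,-0.12,0,0,-0.01,-1,0,0,0,0,0,0,-1]

```text
time: 9.62
tool_pos: [511.6, 129.3, 39.4]
orientation: [-1.681, 0.817, 1.681]
contact_force: [-3.1, -2.5, 6.7]
finger_gap: 0.439
```

Run:
```python
from h import *
st()
```

```text
t 9.62 p [511.6 129.3  39.4] jaw yaw 2.237 down [-0. -0. -1.] q [ 0.62  0.29 -0.52  0.   -0.76 -1.52] F [-3.1 -2.5  6.7] M [-0.59  0.79  0.01] gap 38.6
```

carry_out:
  plan: [0,0,-0.12,0,0,0,-1,0,0,-0.12,0,0,0,-1,0,0,-0.12,0,0,0,-1,0,0,0,0,0,0,-1]

```text
time: 9.95
tool_pos: [511.5, 129.3, 39.3]
orientation: [-1.431, 1.049, 1.431]
contact_force: [-2.5, -1.5, 5.8]
finger_gap: 0.447
```

Run:
```python
from h import *
st(); shot('wrist','w8');cv2.imwrite('pics/w8b.png',cv2.resize(cv2.imread('pics/w8.png')[180:330,150:360],(800,571),interpolation=cv2.INTER_CUBIC))
```

```text
t 9.95 p [511.5 129.3  39.3] jaw yaw 1.877 down [-0. -0. -1.] q [ 0.62  0.29 -0.52  0.   -0.76 -1.88] F [-2.5 -1.5  5.8] M [-0.5   0.73 -0.09] gap 39.3
```

View pics/w8b.png

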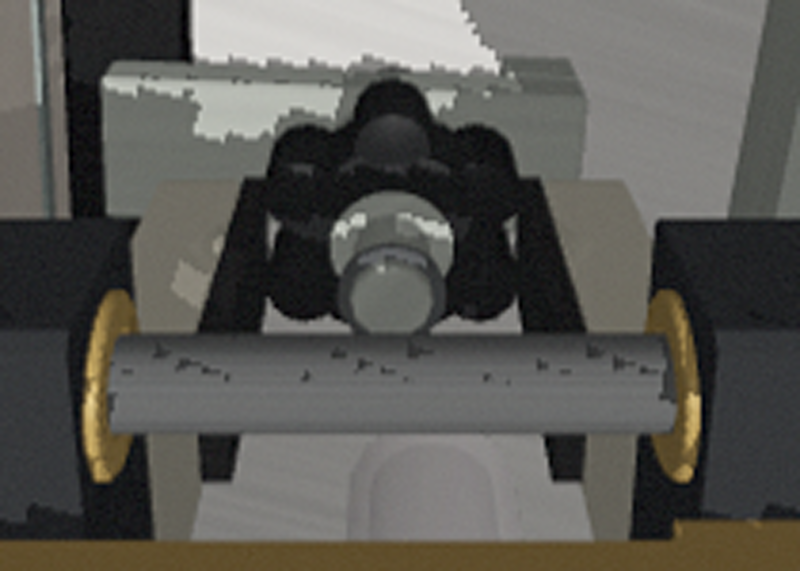

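carry_out:
  plan: [0,0,-0.12,0,0,0,-1,0,0,-0.12,0,0,0,-1,0,0,0,0,0,0,-1]

```text
time: 10.25
tool_pos: [511.5, 129.4, 39.2]
orientation: [-1.258, 1.177, 1.258]
contact_force: [-2.2, -1.1, 4.5]
finger_gap: 0.447
```

Run:
```python
from h import *
st();shot('wrist','w9');knob('w9',68)
```

```text
t 10.25 p [511.5 129.4  39.2] jaw yaw 1.638 down [-0. -0. -1.] q [ 0.62  0.29 -0.52 -0.   -0.76 -2.12] F [-2.2 -1.1  4.5] M [-0.51  0.81 -0.12] gap 39.3
knob (512.7325439453125, 127.70696258544922) 26.527341842651367 lobe deg -11.256690093597845 z [67.05834676 81.3766501 ]
```

carry_out:
  plan: [0,0,-0.12,0,0,0,-1,0,0,-0.12,0,0,0,-1,0,0,0,0,0,0,-1]

```text
time: 10.55
tool_pos: [511.5, 129.5, 39.2]
orientation: [-1.082, 1.286, 1.082]
contact_force: [-3.2, -0.7, 4.2]
finger_gap: 0.447
```

Run:
```python
from h import *
st();shot('wrist','w10');knob('w10',68)
```

```text
t 10.55 p [511.5 129.5  39.2] jaw yaw 1.399 down [-0. -0. -1.] q [ 0.62  0.29 -0.52 -0.   -0.76 -2.36] F [-3.2 -0.7  4.2] M [-0.35  0.79 -0.19] gap 39.3
knob (513.1920166015625, 127.4795913696289) 26.523178100585938 lobe deg -21.744619620109887 z [66.96909288 81.34433678]
```

carry_out:
  plan: [0,0,-0.12,0,0,0,-1,0,0,-0.12,0,0,0,-1,0,0,-0.06,0,0,0,-1,0,0,0,0,0,0,-1]

```text
time: 10.93
tool_pos: [512.6, 129.2, 39.2]
orientation: [-0.862, 1.393, 0.859]
contact_force: [2.3, -5.0, 0.7]
finger_gap: 0.452
```

Run:
```python
from h import *
st();shot('wrist','w11');knob('w11',68)
```

```text
t 10.93 p [512.6 129.2  39.2] jaw yaw 1.106 down [ 0.001 -0.001 -1.   ] q [ 0.62  0.29 -0.52  0.   -0.76 -2.66] F [ 2.3 -5.   0.7] M [-1.89 -1.31  1.02] gap 39.7
knob (513.3719482421875, 127.65180206298828) 26.916505813598633 lobe deg -16.985285032557222 z [66.96859203 81.59617734]
```

carry_out:
  plan: [0,0,0,0,0,0,0.2,0,0,0,0,0,0,0.2,0,0,0,0,0,0,0.2,0,0,0,0,0,3,0.2,0,0,0,0,0,4,0.2]

```text
time: 11.4
tool_pos: [509.3, 128.5, 106.5]
orientation: [-0.857, 1.403, 0.858]
contact_force: [1.0, 0.9, 0.2]
finger_gap: 0.594
```

carry_out:
  plan: [0,0,0,0,0,4,0.2,0,0,0,0,0,3.5,0.2,0,0,0,0,0,0,0.2,0,0,0,0,0,0,0.2]

```text
time: 11.73
tool_pos: [512.9, 130.6, 186.4]
orientation: [-0.855, 1.39, 0.856]
contact_force: [0.6, -0.9, -0.4]
finger_gap: 0.598
```

Run:
```python
from h import *
st();im,d,c=shot('wrist','w12');knob('w12',68)
cv2.imwrite('pics/w12b.png',cv2.resize(im,(800,600)))
P=cloud(d,c);s=np.array([512,129]);a=np.radians(13.7);ux=np.array([np.cos(a),np.sin(a)]);uy=np.array([-ux[1],ux[0]])
q=P[...,:2]-s;X=q@ux;Y=q@uy
for n,lo,hi in [('strap near',-48,-27),('strap far',26,33)]:
    k=(abs(X)<10)&(Y>lo)&(Y<hi); print(n,k.sum(),np.percentile(P[...,2][k],[10,50,90]))
k=(abs(X-40)<10)&(Y<-30)&(Y>-45);print('board',np.percentile(P[...,2][k],[10,50,90]))
```

```text
t 11.73 p [512.9 130.6 186.4] jaw yaw 1.101 down [ 0.004  0.003 -1.   ] q [ 0.62  0.13 -0.34 -0.   -1.1  -2.66] F [ 0.6 -0.9 -0.4] M [-0.05 -0.13  0.03] gap 52.6
knob (510.1746826171875, 128.49107360839844) 21.95068359375 lobe deg -19.57410758123311 z [66.74724516 67.66047589]
strap near 252 [33.89384417 34.87642437 35.68895516]
strap far 2661 [292.8287108  313.56526219 318.76953585]
board [11.10824399 12.65410919 24.08343146]
```

View pics/w12b.png

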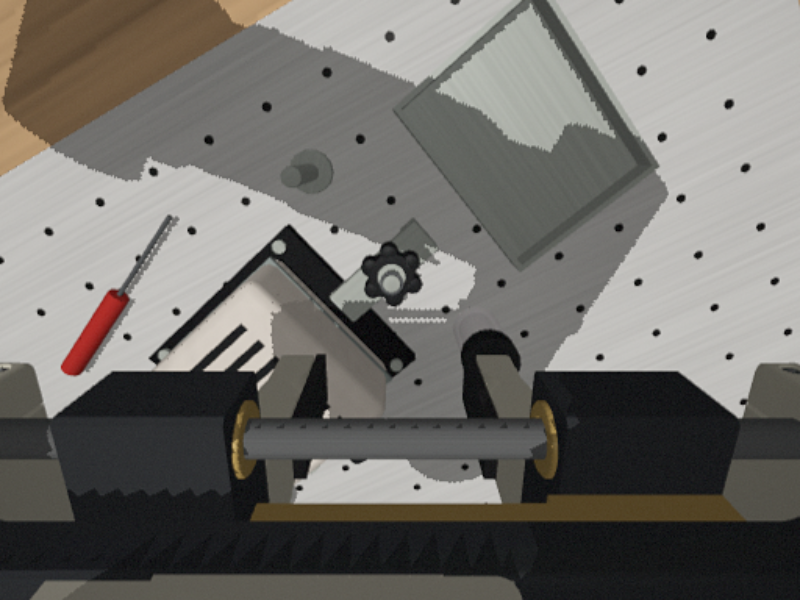

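Strap top reads z = 34.9, where fully down would be 35. The knob came down from 75 to 67.7, so the clamp is tight. In this view the canister (490,350), post (305,172) and driver are undisturbed. Next the dowel.

carry_out:
  plan: [0,0,0.12,0.87,-3.65,0,0.2,0,0,0.12,0.87,-3.65,0,0.2,0,0,0.12,0.87,-3.65,0,0.2,0,0,0.12,0.87,-3.65,0,0.2,0,0,0.12,0.87,-3.65,0,0.2]

```text
time: 12.2
tool_pos: [552.7, -45.2, 182.3]
orientation: [-1.285, 1.159, 1.288]
contact_force: [0.3, -0.2, -0.3]
finger_gap: 0.602
```

carry_out:
  plan: [0,0,0.1,0.87,-3.65,0,0.2,0,0,0,0,0,0,0.2,0,0,0,0,0,0,0.2,0,0,0,0,0,0,0.2,0,0,0,0,0,0,0.2]

```text
time: 12.62
tool_pos: [561.6, -79.6, 183.1]
orientation: [-1.352, 1.11, 1.354]
contact_force: [0.7, 0.5, 0.2]
finger_gap: 0.597
```

Run:
```python
from h import *
st();im,d,c=shot('wrist','w13')
P=cloud(d,c)
q=(np.hypot(P[...,0]-566,P[...,1]+89)<45)&(P[...,2]>56)&(P[...,2]<75)
n,l,s,ce=cv2.connectedComponentsWithStats(q.astype(np.uint8))
i=1+s[1:,4].argmax();q=l==i;print(s[i])
v,u=np.nonzero(q);B=np.array([plane(c,a,b,66)[:2] for a,b in zip(u,v)],np.float32)
print(cv2.minAreaRect(B),np.percentile(P[...,2][q],[50,95]))
b=(abs(P[...,2]-46)<4)&(im[...,0]>im[...,2]*1.8)
if b.sum(): print('box',cv2.minAreaRect(P[b][:,:2].astype(np.float32)),P[b][:,1].max(),b.sum())
vis=cv2.resize(im,(800,600));cv2.imwrite('pics/w13b.png',vis)
```

```text
t 12.62 p [561.6 -79.6 183.1] jaw yaw 1.768 down [-0.001  0.    -1.   ] q [ 0.2   0.2  -0.26 -0.   -1.12 -1.58] F [0.7 0.5 0.2] M [ 0.06 -0.16  0.02] gap 52.5
[238 161  11  46 430]
((569.648193359375, -89.92302703857422), (50.25955581665039, 10.712557792663574), 10.986358642578125) [67.69962399 69.23680782]
box ((586.3548583984375, -204.53652954101562), (148.73422241210938, 109.66629028320312), 17.69654083251953) -131.66036437989666 12215
```

View pics/w13b.png

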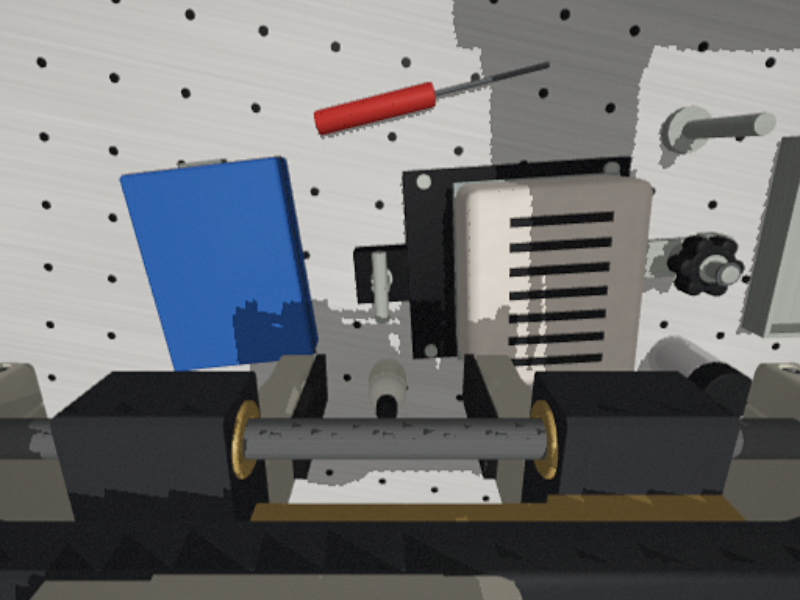

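carry_out:
  plan: [0,0,0.02,0.54,-1.0,-3,0.1,0,0,0,0,0,-4,0.1,0,0,0,0,0,-4,0.1,0,0,0,0,0,-1.6,0.1,0,0,0,0,0,0,0.1]

```text
time: 13.08
tool_pos: [564.1, -89.4, 53.6]
orientation: [-1.364, 1.104, 1.374]
contact_force: [0.0, -0.6, 0.7]
finger_gap: 0.551
```

carry_out:
  plan: [0,0,0,0,0,-1.0,0.1,0,0,0,0,0,0,0.1,0,0,0,0,0,0,0.1,0,0,0,0,0,0,0.1]

```text
time: 13.42
tool_pos: [568.6, -90.0, 49.5]
orientation: [-1.369, 1.096, 1.366]
contact_force: [-0.1, -0.4, -0.1]
finger_gap: 0.545
```

Run:
```python
from h import *
st();im,d,c=shot('wrist','w14')
P=cloud(d,c)
q=(np.hypot(P[...,0]-568,P[...,1]+89)<32)&(P[...,2]>56)&(P[...,2]<72)&(im.max(2)>90)
n,l,s,ce=cv2.connectedComponentsWithStats(q.astype(np.uint8))
i=1+s[1:,4].argmax();q=l==i;print(s[i])
v,u=np.nonzero(q);B=np.array([plane(c,a,b,66)[:2] for a,b in zip(u,v)],np.float32)
print(cv2.minAreaRect(B),np.percentile(P[...,2][q],[50,95]))
```

```text
t 13.42 p [568.6 -90.   49.5] jaw yaw 1.789 down [ 0.003  0.    -1.   ] q [ 0.18  0.34 -0.41  0.   -0.82 -1.54] F [-0.1 -0.4 -0.1] M [ 0.06 -0.13 -0.03] gap 48.0
[ 246  198   19   69 1059]
((567.0303344726562, -90.23133850097656), (46.86062240600586, 11.317527770996094), 12.446346282958984) [67.72291768 69.16276978]
```

carry_out:
  plan: [0,0,0,-0.15,0,-0.1,0.1,0,0,0,0,0,0,-1,0,0,0,0,0,0,-1,0,0,0,0,0,0,-1,0,0,0,0,0,0,-1]

```text
time: 13.88
tool_pos: [566.0, -90.3, 47.1]
orientation: [-1.367, 1.098, 1.367]
contact_force: [-0.3, 0.9, -0.4]
finger_gap: 0.307
```

carry_out:
  plan: [0,0,0,0,0,0,-1,0,0,0,0,0,0,-1,0,0,0,0,0,0,-1,0,0,0,0,0,0,-1,0,0,0,0,0,0.05,-1]

```text
time: 14.3
tool_pos: [565.9, -90.3, 47.4]
orientation: [-1.367, 1.099, 1.367]
contact_force: [0.2, -0.2, -0.3]
finger_gap: 0.011
```

Run:
```python
from h import *
st()
```

```text
t 14.3 p [565.9 -90.3  47.4] jaw yaw 1.788 down [-0. -0. -1.] q [ 0.18  0.34 -0.41 -0.   -0.82 -1.54] F [ 0.2 -0.2 -0.3] M [ 0.05 -0.13  0.01] gap 1.0
```

carry_out:
  plan: [0,0,0.12,0,0,0.03,-1,0,0,0.12,0,0,0.03,-1,0,0,0.06,0,0,0.03,-1,0,0,-0.12,0,0,0.03,-1,0,0,-0.12,0,0,0.03,-1]

```text
time: 14.72
tool_pos: [566.0, -90.3, 49.0]
orientation: [-1.407, 1.068, 1.407]
contact_force: [0.6, -0.8, 0.7]
finger_gap: 0.007
```

Run:
```python
from h import *
st()
```

```text
t 14.72 p [566.  -90.3  49. ] jaw yaw 1.844 down [-0. -0. -1.] q [ 0.18  0.34 -0.41  0.   -0.82 -1.48] F [ 0.6 -0.8  0.7] M [ 0.02 -0.13  0.01] gap 0.6
```

The gap closed to 1 mm, so the grip missed the bar. I'll look before doing more.

Run:
```python
from h import *
im,d,c=shot('wrist','w15')
cv2.imwrite('pics/w15b.png',cv2.resize(im,(800,600)))
im,d,c=shot('side','s2');a=im[130:240,200:340];cv2.imwrite('pics/s2b.png',cv2.resize(a,None,fx=5,fy=5,interpolation=cv2.INTER_CUBIC))
```

```text
(no output)
```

View pics/w15b.png

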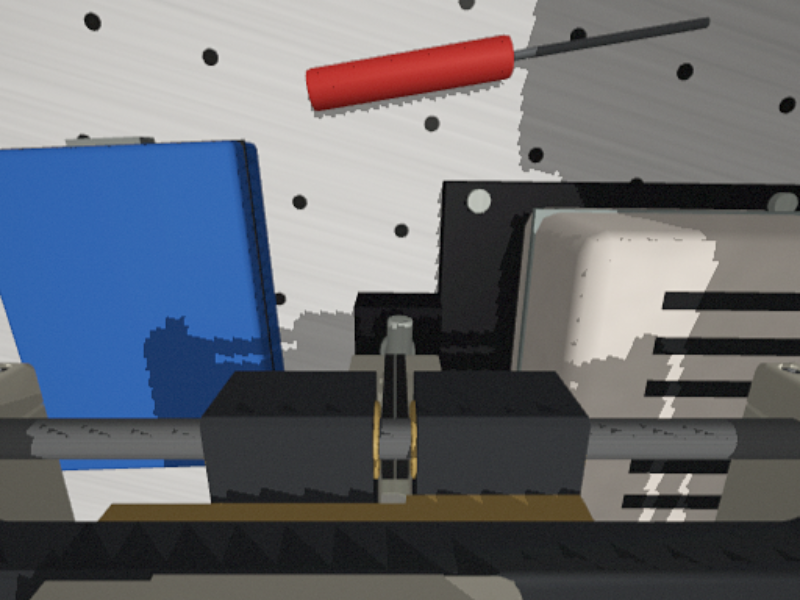

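View pics/s2b.png

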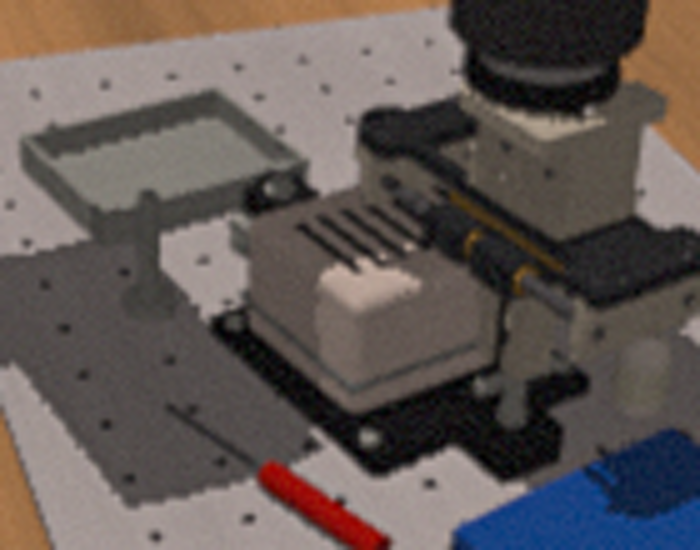

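Run:
```python
from h import *
st()
for n in('w14','w15'):
    im,d,c=load(n);P=cloud(d,c);print(n)
    for v in range(200,324,6):
        print(v,[(u,*P[v,u].round(0).astype(int),im[v,u].max()) for u in(248,254,258)])
im,d,c=load('s2');P=cloud(d,c)
q=(np.hypot(P[...,0]-567,P[...,1]+90)<30)&(P[...,2]>30);print(np.histogram(P[...,2][q],range(30,130,5)))
```

```text
t 14.82 p [566.  -90.3  49. ] jaw yaw 1.846 down [ 0.  0. -1.] q [ 0.18  0.34 -0.41 -0.   -0.82 -1.48] F [-0.1  0.1 -0.6] M [ 0.   -0.17 -0.02] gap 0.2
w14
200 [(248, np.int64(547), np.int64(-99), np.int64(64), np.uint8(115)), (254, np.int64(546), np.int64(-96), np.int64(66), np.uint8(114)), (258, np.int64(545), np.int64(-93), np.int64(65), np.uint8(114))]
206 [(248, np.int64(550), np.int64(-98), np.int64(67), np.uint8(134)), (254, np.int64(549), np.int64(-95), np.int64(68), np.uint8(177)), (258, np.int64(548), np.int64(-93), np.int64(68), np.uint8(176))]
212 [(248, np.int64(554), np.int64(-98), np.int64(67), np.uint8(131)), (254, np.int64(553), np.int64(-94), np.int64(67), np.uint8(176)), (258, np.int64(552), np.int64(-92), np.int64(68), np.uint8(177))]
218 [(248, np.int64(558), np.int64(-97), np.int64(67), np.uint8(131)), (254, np.int64(555), np.int64(-94), np.int64(70), np.uint8(177)), (258, np.int64(556), np.int64(-91), np.int64(67), np.uint8(175))]
224 [(248, np.int64(561), np.int64(-96), np.int64(67), np.uint8(92)), (254, np.int64(560), np.int64(-92), np.int64(68), np.uint8(101
[... 7097 characters left out ...]
5), np.uint8(114)), (258, np.int64(642), np.int64(-66), np.int64(35), np.uint8(113))]
314 [(248, np.int64(645), np.int64(-74), np.int64(41), np.uint8(111)), (254, np.int64(643), np.int64(-69), np.int64(42), np.uint8(113)), (258, np.int64(643), np.int64(-66), np.int64(41), np.uint8(109))]
320 [(248, np.int64(644), np.int64(-74), np.int64(48), np.uint8(120)), (254, np.int64(643), np.int64(-69), np.int64(48), np.uint8(120)), (258, np.int64(644), np.int64(-66), np.int64(46), np.uint8(117))]
(array([59, 85, 10,  5,  8,  7, 21, 17,  7, 18, 25, 22, 20, 21, 26, 22, 25,
       17,  8]), array([ 30,  35,  40,  45,  50,  55,  60,  65,  70,  75,  80,  85,  90,
        95, 100, 105, 110, 115, 120, 125]))
```

Run:
```python
from h import *
im,d,c=load('s2');P=cloud(d,c)
for v in range(184,222,2): print(v,[(u,*map(int,P[v,u].round()),*map(int,im[v,u])) for u in(298,301,304)])
```

```text
184 [(298, 534, -123, 154, 35, 33, 35), (301, 537, -134, 161, 24, 24, 28), (304, 544, -135, 160, 39, 83, 113)]
186 [(298, 535, -123, 149, 13, 14, 8), (301, 539, -131, 153, 30, 22, 23), (304, 545, -134, 154, 51, 56, 63)]
188 [(298, 535, -123, 143, 52, 57, 62), (301, 539, -131, 147, 21, 15, 18), (304, 547, -131, 146, 28, 43, 64)]
190 [(298, 553, -87, 112, 72, 77, 88), (301, 538, -135, 144, 29, 34, 43), (304, 559, -109, 125, 68, 75, 85)]
192 [(298, 553, -88, 106, 69, 77, 82), (301, 556, -99, 113, 57, 67, 73), (304, 559, -109, 119, 66, 77, 82)]
194 [(298, 553, -89, 101, 70, 80, 89), (301, 557, -99, 106, 79, 92, 99), (304, 559, -110, 113, 64, 73, 83)]
196 [(298, 555, -87, 93, 72, 79, 87), (301, 556, -103, 103, 39, 45, 51), (304, 560, -111, 108, 66, 76, 86)]
198 [(298, 556, -86, 87, 69, 77, 83), (301, 557, -101, 96, 51, 55, 59), (304, 560, -111, 102, 68, 77, 85)]
200 [(298, 555, -88, 81, 58, 66, 73), (301, 558, -100, 88, 66, 72, 83), (304, 562, -108, 93, 70, 79, 85)]
202 [(298, 557, -86, 73, 42, 47, 51), (301, 556, -105, 86, 65, 74, 82), (304, 562, -109, 87, 72, 79, 87)]
204 [(298, 586, -2
[... 218 characters left out ...]
0, 64, 63), (301, 565, -90, 55, 62, 65, 64), (304, 572, -93, 56, 71, 73, 74)]
210 [(298, 566, -72, 36, 1, 5, 2), (301, 565, -91, 50, 70, 73, 73), (304, 164, -879, 671, 53, 56, 59)]
212 [(298, 563, -79, 36, 17, 13, 17), (301, 566, -90, 43, 68, 74, 76), (304, 575, -91, 41, 63, 68, 70)]
214 [(298, 559, -89, 36, 9, 22, 16), (301, 565, -94, 39, 66, 70, 75), (304, 572, -97, 40, 64, 67, 68)]
216 [(298, 556, -96, 36, 7, 8, 6), (301, 562, -101, 38, 23, 25, 25), (304, 571, -102, 36, 8, 4, 4)]
218 [(298, 552, -105, 36, 19, 22, 27), (301, 559, -107, 37, 24, 27, 19), (304, 567, -110, 37, 24, 18, 30)]
220 [(298, 551, -108, 32, 15, 9, 16), (301, 557, -113, 34, 25, 21, 22), (304, 568, -108, 29, 15, 23, 15)]
```

The side view shows the bar's top at z = 69 while the fingertips end near z = 74, about 25 mm above the reported TCP. So the fingers closed above the bar. I'll open, then measure the tip height before lowering.

carry_out:
  plan: [0,0,-0.06,0,0,0,0.0,0,0,0,0,0,0,0.0,0,0,0,0,0,0,0.0,0,0,0,0,0,0,0.0,0,0,0,0,0,0,0.0]

```text
time: 15.23
tool_pos: [566.0, -90.3, 49.0]
orientation: [-1.369, 1.097, 1.369]
contact_force: [-0.6, -0.0, -1.6]
finger_gap: 0.32
```

Run:
```python
from h import *
st();im,d,c=shot('side','s3');P=cloud(d,c)
q=(abs(P[...,0]-562)<14)&(P[...,1]<-93)&(P[...,1]>-140)&(P[...,2]>20)&(P[...,2]<110)
v,u=np.nonzero(q)
for uu in range(u.min(),u.max()+1,2):
    k=u==uu
    print(uu,[(int(a),*P[a,uu].round().astype(int).tolist(),int(im[a,uu].max())) for a in sorted(v[k])[::2]][-9:])
```

```text
t 15.23 p [566.  -90.3  49. ] jaw yaw 1.79 down [-0. -0. -1.] q [ 0.18  0.34 -0.41  0.   -0.82 -1.53] F [-0.6 -0.  -1.6] M [ 0.02 -0.21  0.  ] gap 28.2
296 [(206, 549, -94, 68, 123), (216, 551, -94, 35, 24), (218, 551, -94, 29, 8), (220, 550, -97, 25, 11)]
298 [(206, 554, -95, 67, 119), (208, 553, -98, 63, 59), (217, 553, -102, 37, 26), (219, 553, -104, 32, 16), (221, 555, -100, 22, 15)]
300 [(206, 560, -95, 66, 74), (215, 562, -95, 37, 35), (217, 560, -100, 34, 20), (219, 555, -110, 36, 25), (221, 556, -110, 29, 20), (223, 556, -112, 24, 19)]
302 [(206, 566, -93, 64, 66), (209, 566, -94, 55, 71), (211, 567, -94, 48, 76), (214, 568, -95, 39, 74), (216, 564, -102, 38, 20), (218, 563, -107, 35, 18), (220, 562, -109, 31, 9), (222, 562, -110, 25, 18)]
304 [(202, 560, -113, 91, 80), (204, 561, -113, 84, 83), (206, 560, -115, 80, 80), (208, 572, -94, 56, 70), (211, 573, -93, 46, 63), (215, 572, -97, 36, 34), (217, 570, -102, 34, 15), (219, 566, -112, 35, 22), (221, 568, -109, 25, 18)]
306 [(198, 563, -117, 105, 82), (200, 561, -121, 101, 81), (202, 562, -121, 95, 81), (204, 563, -120, 89, 88), (206, 563, -121, 83, 88), (208, 562, -123, 78, 76), (218, 573, -110, 35, 22), (220, 574, -109, 28, 27)]
308 [(198, 565, -123, 108, 81), (200, 565, -125, 103, 86), (202, 568, -120, 94, 90), (204, 569, -119, 87, 87), (206, 569, -120, 81, 86)]
310 [(198, 572, -121, 106, 85), (200, 573, -121, 99, 82), (202, 574, -119, 92, 85), (205, 575, -119, 82, 89)]
```

carry_out:
  plan: [0,0,0,0,0,-1,0.1,0,0,0,0,0,-1.0,0.1,0,0,0,0,0,-0.5,0.1,0,0,0,0,0,0,0.1,0,0,0,0,0,0,0.1]

```text
time: 15.7
tool_pos: [565.5, -90.4, 23.1]
orientation: [-1.367, 1.1, 1.369]
contact_force: [-1.2, 0.5, 0.7]
finger_gap: 0.549
```

Run:
```python
from h import *
st();im,d,c=shot('side','s4');P=cloud(d,c)
q=(abs(P[...,0]-566)<10)&(P[...,1]<-110)&(P[...,1]>-140)&(P[...,2]>38)&(P[...,2]<110)&(im.max(2)>60)
print(np.sort(P[...,2][q])[:6])
```

```text
t 15.7 p [565.5 -90.4  23.1] jaw yaw 1.788 down [-0.002 -0.    -1.   ] q [ 0.18  0.37 -0.43  0.   -0.77 -1.54] F [-1.2  0.5  0.7] M [ 0.09 -0.15 -0.01] gap 48.3
[50.18606856 50.47477839 51.10858935 51.37194145 51.92426991 52.89929641]
```

carry_out:
  plan: [0,0,0,0,0,0,-1,0,0,0,0,0,0,-1,0,0,0,0,0,0,-1,0,0,0,0,0,0,-1,0,0,0,0,0,0,-1]

```text
time: 16.17
tool_pos: [566.1, -90.3, 24.2]
orientation: [-1.367, 1.098, 1.367]
contact_force: [-0.3, 0.3, -0.4]
finger_gap: 0.232
```

carry_out:
  plan: [0,0,0,0,0,0,-1,0,0,0,0,0,0,-1,0,0,0,0,0,0,-1,0,0,0,0,0,0,-1,0,0,0,0,0,0,-1]

```text
time: 16.58
tool_pos: [566.0, -89.9, 24.2]
orientation: [-1.367, 1.098, 1.367]
contact_force: [-3.0, 4.9, 5.2]
finger_gap: 0.122
```

Run:
```python
from h import *
st()
```

```text
t 16.58 p [566.  -89.9  24.2] jaw yaw 1.788 down [ 0.  0. -1.] q [ 0.18  0.37 -0.43 -0.   -0.77 -1.54] F [-3.   4.9  5.2] M [2.06 0.71 0.05] gap 10.8
```

carry_out:
  plan: [0,0,0.12,0,0,0.05,-1,0,0,0.12,0,0,0.05,-1,0,0,0.06,0,0,0,-1,0,0,0,0,0,0,-1]

```text
time: 16.92
tool_pos: [565.2, -91.0, 25.4]
orientation: [-1.582, 0.917, 1.583]
contact_force: [-5.5, 0.3, 11.3]
finger_gap: 0.123
```

Run:
```python
from h import *
st()
```

```text
t 16.92 p [565.2 -91.   25.4] jaw yaw 2.092 down [-0.001 -0.001 -1.   ] q [ 0.18  0.37 -0.43  0.   -0.77 -1.23] F [-5.5  0.3 11.3] M [0.19 1.83 0.06] gap 10.8
```

carry_out:
  plan: [0,0,-0.12,0,0,0.05,-1,0,0,-0.12,0,0,0.05,-1,0,0,-0.12,0,0,0.05,-1,0,0,-0.12,0,0,0.05,-1,0,0,-0.12,0,0,0.05,-1]

```text
time: 17.33
tool_pos: [564.1, -89.3, 25.6]
orientation: [-1.14, 1.252, 1.146]
contact_force: [-0.4, 9.7, -11.5]
finger_gap: 0.121
```

Run:
```python
from h import *
st()
```

```text
t 17.33 p [564.1 -89.3  25.6] jaw yaw 1.481 down [-0.003  0.002 -1.   ] q [ 0.18  0.37 -0.43 -0.   -0.77 -1.84] F [ -0.4   9.7 -11.5] M [3.82 0.15 0.18] gap 10.6
```

carry_out:
  plan: [0,0,0.12,0,0,0.08,-1,0,0,0.12,0,0,0.08,-1,0,0,0.12,0,0,0.08,-1,0,0,0.12,0,0,0.08,-1,0,0,0.12,0,0,0.08,-1]

```text
time: 17.75
tool_pos: [564.8, -90.9, 30.5]
orientation: [-1.582, 0.917, 1.585]
contact_force: [-0.6, -1.7, -1.3]
finger_gap: 0.125
```

carry_out:
  plan: [0,0,-0.12,0,0,0.08,-1,0,0,-0.12,0,0,0.08,-1,0,0,-0.12,0,0,0.08,-1,0,0,-0.12,0,0,0.08,-1,0,0,-0.12,0,0,0.08,-1]

```text
time: 18.17
tool_pos: [564.2, -89.7, 34.0]
orientation: [-1.141, 1.252, 1.146]
contact_force: [-0.8, 9.7, -5.3]
finger_gap: 0.126
```

Run:
```python
from h import *
st()
```

```text
t 18.17 p [564.2 -89.7  34. ] jaw yaw 1.481 down [-0.003  0.001 -1.   ] q [ 0.18  0.36 -0.42 -0.   -0.79 -1.84] F [-0.8  9.7 -5.3] M [3.4  0.59 0.07] gap 11.1
```

carry_out:
  plan: [0,0,0.12,0,0,0.2,-1,0,0,0.12,0,0,0.2,-1,0,0,0.08,0,0,0.3,-1,0,0,0,0,0,0.6,-1,0,0,0,0,0,0.8,-1]

```text
time: 18.58
tool_pos: [565.5, -90.7, 56.2]
orientation: [-1.379, 1.091, 1.381]
contact_force: [-0.0, -0.4, -0.4]
finger_gap: 0.125
```

Run:
```python
from h import *
st();im,d,c=shot('side','s5');a=im[130:240,200:340];cv2.imwrite('pics/s5b.png',cv2.resize(a,None,fx=5,fy=5,interpolation=cv2.INTER_CUBIC))
```

```text
t 18.58 p [565.5 -90.7  56.2] jaw yaw 1.805 down [-0.001 -0.    -1.   ] q [ 0.18  0.33 -0.4   0.   -0.84 -1.52] F [-0.  -0.4 -0.4] M [ 0.04 -0.24  0.02] gap 11.0
```

View pics/s5b.png

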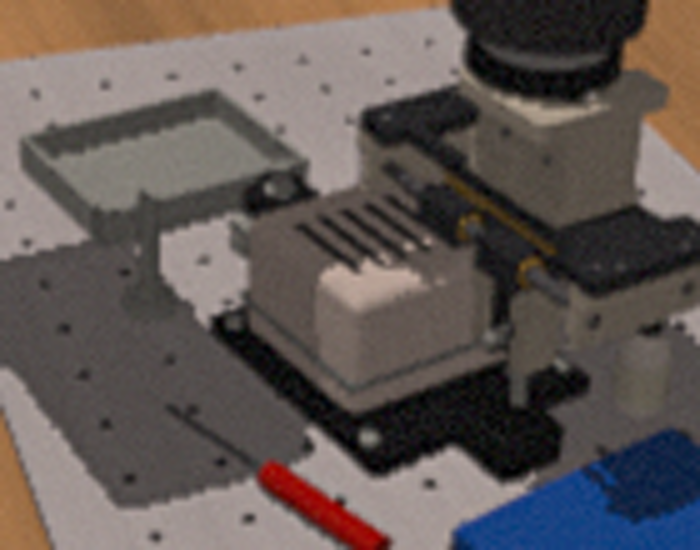

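carry_out:
  plan: [0,0,0,0,0,4,-1,0,0,0,0,0,4,-1,0,0,0.06,-0.97,3.33,0,-1,0,0,0.06,-0.97,3.33,0,-1,0,0,0.06,-0.97,3.33,0,-1]

```text
time: 19.05
tool_pos: [537.3, 10.2, 138.0]
orientation: [-1.509, 0.981, 1.506]
contact_force: [1.0, 0.8, -1.3]
finger_gap: 0.128
```

carry_out:
  plan: [0,0,0.06,-0.97,3.33,0,-1,0,0,0.06,-0.97,3.33,0,-1,0,0,0.06,-0.97,3.33,0,-1,0,0,0.06,-0.97,3.33,0,-1,0,0,0.06,-0.97,3.33,0,-1]

```text
time: 19.47
tool_pos: [488.2, 177.8, 137.4]
orientation: [-1.716, 0.778, 1.713]
contact_force: [1.2, -0.9, -0.6]
finger_gap: 0.127
```

carry_out:
  plan: [0,0,0.06,-0.97,3.33,0,-1,0,0,0.06,-0.97,3.33,0,-1,0,0,0,0,0,0,-1,-0.09,0.079,0,0,0,0,-1,-0.09,0.079,0,0,0,0,-1]

```text
time: 19.88
tool_pos: [468.6, 242.7, 139.3]
orientation: [-1.777, 0.941, 1.941]
contact_force: [1.5, -0.5, -0.1]
finger_gap: 0.125
```

carry_out:
  plan: [-0.09,0.079,0,0,0,0,-1,-0.09,0.079,0,0,0,0,-1,-0.09,0.079,0,0,0,0,-1,-0.09,0.079,0,0,0,0,-1,0,0,0,0,0,0,-1]

```text
time: 20.3
tool_pos: [468.4, 242.6, 128.1]
orientation: [1.651, -1.497, -2.206]
contact_force: [-1.9, -0.8, -6.0]
finger_gap: 0.123
```

Run:
```python
from h import *
o,R=st();print('foot est',o['tool_pos']+10*R[:,0],'bar est',o['tool_pos']-40*R[:,0])
im,d,c=shot('side','s6');cv2.imwrite('pics/s6b.png',cv2.resize(im[60:220,120:330],None,fx=3.8,fy=3.75))
```

```text
t 20.3 p [468.4 242.6 128.1] jaw yaw 2.409 down [-0.445 -0.507 -0.738] q [ 0.85  0.66  0.1  -0.   -1.75 -1.59] F [-1.9 -0.8 -6. ] M [ 2.2  -1.77 -0.14] gap 10.8
foot est [463.90967406 237.49850947 120.67469081] bar est [486.18191865 262.83419896 157.58065184]
```

View pics/s6b.png

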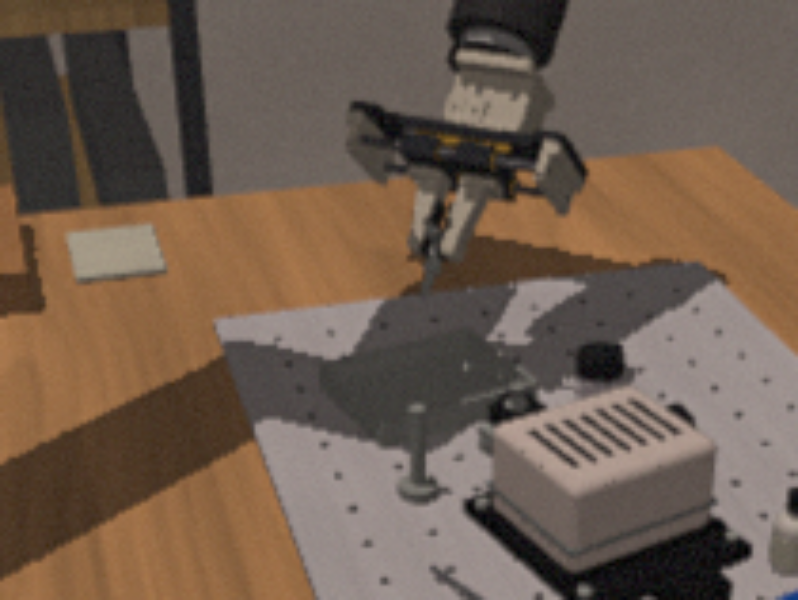

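carry_out:
  plan: [0,0,0,0,0,-3,-1,0,0,0,0,0,-3,-1,0,0,0,0,0,-2.5,-1,0,0,0,0,0,0,-1,0,0,0,0,0,0,-1]

```text
time: 20.77
tool_pos: [469.2, 242.4, 52.6]
orientation: [-1.667, 1.475, 2.204]
contact_force: [0.5, -0.6, 0.6]
finger_gap: 0.128
```

Run:
```python
from h import *
o,R=st();print('foot est',o['tool_pos']+10*R[:,0],'bar est',o['tool_pos']-40*R[:,0])
im,d,c=shot('side','s7');P=cloud(d,c);q=(np.hypot(P[...,0]-464,P[...,1]-238)<14)&(P[...,2]>22)&(P[...,2]<80);print(np.sort(P[...,2][q])[:12],q.sum())
```

```text
t 20.77 p [469.2 242.4  52.6] jaw yaw 2.41 down [-0.433 -0.494 -0.753] q [ 0.85  0.72  0.03  0.   -1.6  -1.58] F [ 0.5 -0.6  0.6] M [ 1.79 -1.62  0.01] gap 11.3
foot est [464.89672067 237.42393848  45.06233095] bar est [486.5695058  262.14831193  82.73189083]
[39.98370872 40.78107574 42.85137328 43.27363515 44.99082586 45.44199645
 45.96302797 46.25484524 48.10554748 49.7804242  51.36671857 55.24106462] 16
```

carry_out:
  plan: [0,0,0,0,0,-1.2,-1,0,0,0,0,0,-1.0,-1,0,0,0,0,0,0,-1,0,0,0,0,0,0,-1]

```text
time: 21.15
tool_pos: [469.4, 242.9, 30.0]
orientation: [-1.667, 1.474, 2.205]
contact_force: [0.9, 0.4, 1.4]
finger_gap: 0.121
```

carry_out:
  plan: [0,0,0,0,0,0,1,0,0,0,0,0,0,1,0,0,0,0,0,0,1,0,0,0,0,0,0,1,0,0,0,0,0,0,1]

```text
time: 21.57
tool_pos: [468.9, 242.6, 29.5]
orientation: [-1.666, 1.475, 2.206]
contact_force: [0.1, -0.5, 0.3]
finger_gap: 0.442
```

carry_out:
  plan: [0,0,0,0,0,0,1,0,0,0,0,0,0,1,0,0,0,0,0,1,1,0,0,0,0,0,4,1,0,0,0,0,0,4,1]

```text
time: 21.98
tool_pos: [468.1, 241.7, 119.8]
orientation: [-1.665, 1.48, 2.208]
contact_force: [0.9, 1.4, 1.3]
finger_gap: 0.822
```

carry_out:
  plan: [0,0,0,0,0,4,1,0.09,-0.079,0,2,2,2,1,0.09,-0.079,0,2,2,0,1,0,0,0,0,0,0,1,0,0,0,0,0,0,1]

```text
time: 22.4
tool_pos: [509.3, 282.9, 182.3]
orientation: [-1.736, 1.196, 2.078]
contact_force: [-0.7, -0.6, -0.6]
finger_gap: 0.997
```

Run:
```python
from h import *
st();im,d,c=shot('side','s8');a=im[120:210,190:310]
t,dt,ct=shot('top','t8');b=t[150:240,140:260]
f=lambda x:cv2.resize(x,(400,300),interpolation=cv2.INTER_CUBIC)
w,dw,cw=shot('wrist','w16')
cv2.imwrite('pics/f8.png',np.vstack([np.hstack([f(a),f(b)]),np.hstack([f(w),f(im)])]))
```

```text
t 22.4 p [509.3 282.9 182.3] jaw yaw 2.409 down [-0.301 -0.343 -0.89 ] q [ 0.84  0.53  0.14  0.   -1.65 -1.58] F [-0.7 -0.6 -0.6] M [ 1.18 -1.05  0.01] gap 87.7
```

View pics/f8.png

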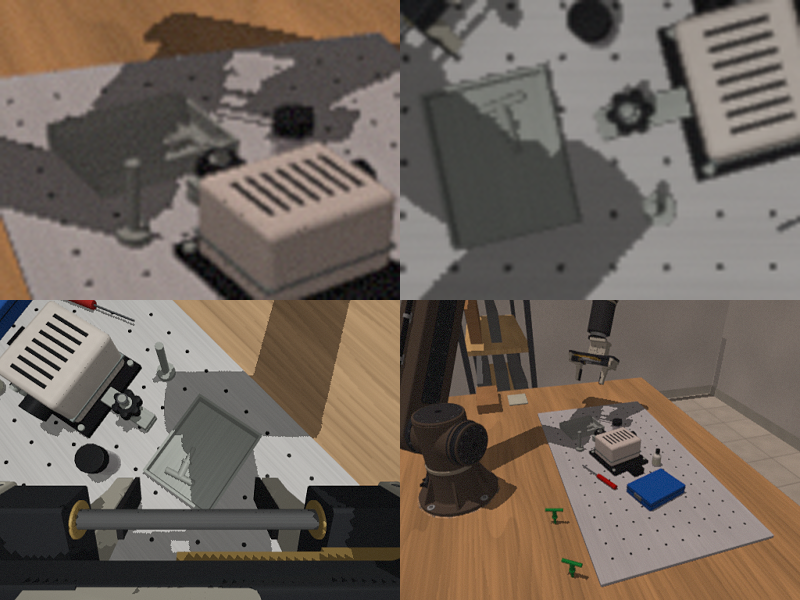

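The composite shows the T dowel lying flat inside the tray (about (510,110) in the top-view quarter). The knob, strap, post and canister look unchanged. I'll check the numbers, then hand in.

Run:
```python
from h import *
im,d,c=load('w16');P=cloud(d,c)
# pin inside tray interior
t=np.array([474.7,249.5]);a=np.radians(12.5);ux=np.array([np.cos(a),np.sin(a)]);uy=np.array([-ux[1],ux[0]])
q=P[...,:2]-t;X=q@ux;Y=q@uy;k=(abs(X)<66)&(abs(Y)<51)
print('tray z pct',np.percentile(P[...,2][k],[5,50,99,100]))
h=k&(P[...,2]>21);print('pin pts',h.sum(),'x',X[h].min(),X[h].max(),'y',Y[h].min(),Y[h].max())
s=np.array([512,129]);a=np.radians(13.5);ux=np.array([np.cos(a),np.sin(a)]);uy=np.array([-ux[1],ux[0]])
q=P[...,:2]-s;X=q@ux;Y=q@uy
for lo,hi in[(-48,-27),(26,33)]:
    k=(abs(X)<10)&(Y>lo)&(Y<hi);print('strap',np.median(P[...,2][k]))
k=(np.hypot(X,Y)<21)&(im.max(2)<80)&(P[...,2]<90)&(P[...,2]>50);print('knob',np.percentile(P[...,2][k],[50,90]))
# bystanders: top view before/after
a,b=load('top0')[0],load('t8')[0]
g=cv2.absdiff(a,b).max(2)
for n,(u,v) in dict(canister=(310,242),bottle=(426,214),post=(341,328),driver=(432,325)).items():
    u,v=int(u*.64),int(v*.64);r=lambda x,m:cv2.cvtColor(x[v-m:v+m,u-m:u+m],cv2.COLOR_BGR2GRAY)
    m=cv2.matchTemplate(r(b,20),r(a,11),cv2.TM_CCOEFF_NORMED);print(n,'shift px',np.array(cv2.minMaxLoc(m)[3])-9,round(cv2.minMaxLoc(m)[1],2))
st();print(manip.finish_job())
```

```text
tray z pct [ 14.96772749  16.7131965  378.55816419 378.55816419]
pin pts 5006 x 0.8997213499453148 65.99538840540278 y -50.99568810755319 50.99801429982764
strap 35.083828871537406
strap 34.94897960839094
knob [66.98607112 68.97301989]
canister shift px [0 0] 1.0
bottle shift px [0 0] 1.0
post shift px [0 0] 0.5
driver shift px [0 0] 1.0
t 22.55 p [508.  282.  178.6] jaw yaw 2.409 down [-0.307 -0.349 -0.886] q [ 0.84  0.54  0.13  0.   -1.65 -1.58] F [ 0.1 -0.1 -0.9] M [ 1.29 -1.13 -0.  ] gap 88.2
the job is handed in; nothing more can be done
None
```

I carried out the whole job and handed it in at 22.6 s of the 72 s limit; no verdict was reported.

- **Clamp:** I turned the knob back about 2.1 rad and let go. It dropped from about 75 to 70 mm. I then turned it forwards until about 1 N m of resistance built up. Last readings put the strap top at 35.0 mm (expected 35 when fully down) and the knob top at about 67–69 mm (expected 68 when tight).
- **Dowel:** I twisted it about ±0.3 rad while pulling, drew it out and released it tilted at about 40° over the tray. The last pictures show it lying flat inside the tray.
- **Other objects:** In before/after top views the canister, bottle and driver had not moved. The post also showed no shift, but that match was weak (0.5) because the lighting on it changed, so I rely on the picture for it.

**What went wrong or disagreed:**
- **Knob grip:** The first grip was about 4 mm off the knob's axis. I released, recentred and gripped again.
- **Missed bar:** The first grip on the dowel closed above the bar. The fingertips really end about 25 mm above the reported TCP, so I lowered the hand and tried again. This means the knob was also held only near its top, though its measured heights agree with tight.
- **Tray height check:** My numeric check of the dowel's height in the tray failed because the gripper got into the mask. The evidence that it lies flat and inside is the pictures alone.
- **Pictures viewed:** I viewed about 12, slightly over the budget of 10, because of the missed grip.

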